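# Press the canister vents shut

## Robot

A 6-joint arm with a two-finger parallel gripper is mounted at the origin on the work surface. World frame = base frame: x ahead of the robot, y to its left, z up, the work surface at z = 0. Lengths are in mm, angles in degrees, forces in N, time in s.
With the tool pointing down it reaches from about 300 to 850 mm from the base axis. Payload 4.2 kg.
Tool frame: the origin (TCP) lies between the finger pads; the fingertips stand 22 mm ahead of it and the grasp point (between the pads) lies 3 mm ahead of it; z points along the fingers, y is the direction in which the jaws open and shut (so a half turn about z gives the same grasp; the last joint's range is limited). The gripper opens to 91 mm and grips with 3 to 60 N. Pads are 32 mm wide; open, the fingers measure 118 mm over their backs; the gripper's body (76 mm by 178 mm) begins 60 mm behind the grasp point.
Start: joints at [-72.708, 18.312, 89.639, -0, 72.044, -1.146], TCP at [181.861, -545.498, 235.976] pointing down, gripper open.
Joint ranges: [-177.97, 177.97], [-48.28, 115.42], [12.27, 149.76], [-77.06, 257.06], [2.81, 150.46], [-146.56, 146.56]. Speed limits (degrees/s): [147.25, 147.25, 180, 180, 180, 180].

## Interface

Orientations are given as [roll, pitch, yaw] about the fixed x, y, z axes, in that order (R = Rz(yaw) Ry(pitch) Rx(roll)).
In Python, from workcell import * gives the robot as it stands.
- The arm moves only by the shell command python3 -m jog 'ROWS' [OPENING] [FORCE]. ROWS is text: rows parted by semicolons, each of 6 numbers parted by spaces: the shift along the tool's x, y, z in units of 0.5 m (1.0 is 0.5 m), then the turn, a rotation vector about the tool's x, y, z in units of pi/2 rad (1.0 is pi/2 rad). A call has 1 to 20 rows; each row is the pose to reach, as a shift and turn from the pose measured when the call began, along the tool's axes at that moment; what a row does not reach only later rows make up. A row lasts 1/12 s, in which the tool goes at most 41.7 mm and 7.16 degrees, less where a joint would pass 70% of its speed; a pose out of reach is approached as far as the arm can. A call with a number of a shift or a turn outside -1 to 1 is refused whole. A call with a gripper value outside its range is refused whole. OPENING is the opening, from -1 (shut) to 1 (fully open), set as the call begins (- or left out, the last holds). The fingers move at their own pace and stop on an object; FORCE is the grip in N (left out, the last holds). Time passes only in rows, so rows that repeat a pose let the fingers close. It gives the time, the measured TCP pose, the force and the opening at its end, in the units of the state.
- state(): the state, without advancing time (a new reading comes with each control period).
- grab_frame(name): name is "scene" or "top" or "wrist"; returns the picture (420x560x3 uint8, red, green, blue); there is no depth.
- calibration(name): a dict with "mtx" (3x3 intrinsics, pixels), "rvec" (rotation vector, rad) and "tvec" (3), from world to camera coordinates, as OpenCV has them. Camera axes: x right, y down, z forward; pixel columns grow to the right and rows downward; lengths in mm; the calibration is good to about 2 mm. The wrist camera is an equidistant fisheye: a pixel r from the principal point sees the ray r / f radians off the axis. A picture is of the moment at which its call begins: read the wrist's pose just before it. calibration takes no time and is no camera call; for the wrist camera it gives the pose at the moment of the call.
- job_done(): hands the job in, once; it reports no verdict.
Trained networks look in the newest picture that a camera, given by its name, has taken for a name from the list of things; names that differ only in an ending like _2 or _b are one class to them, and where a whole thing is asked for, a point or a joint stands for the part that bears it (a point fixed in the world has none). Each returns a list of dicts, best first, with "confidence" (0 to 1); they miss things now and then, are a little off and sometimes report something else, mostly with a low value. They report only what shows in the picture. A call takes as long as a camera call.
- spot_in(query, camera): "rect" ([left, top, right, bottom] in pixels, round what is visible of it).
- tip_of(query, camera): "location" ([column, row] in pixels: a listed point, or the origin of a listed thing).
The state is a dict: "time_s": time; "qpos": joint angles; "qvel": joint speeds; "effort": joint torques, N m; "ee_pos": TCP position; "ee_rot": TCP orientation; "force": force on the tool from outside, world axes, zero at the start; "torque": the same for the moment, N m; "gripper_width": finger opening in mm.
Only numpy, scipy, OpenCV 4.12 (cv2) and the standard library are available. Lean on these libraries where they do the work, as an engineer would, in place of code of your own. Each camera call takes 0.05 s, during which the arm holds its last target. There are 200 camera calls.

## Task

Shut the vents of the three blue canisters on the spill tray before they go into store: with the fingertips, press down each canister's white vent plug until it is fully home, first on the smallest canister, then on the middle one, then on the tallest. Press lightly and straight down, one after another in that order; do not lift, shift or tip the canisters, and leave everything else where it stands.

Things in the scene. Friction and masses are not known exactly. Their poses are not given: they have to be found in the camera images.
- can_small: the small one of three loose blue canisters of one pattern, 100 x 70 mm (its x, y) and 105 mm high to its flat top, 0.4 to 0.95 kg; origin at the centre of its underside, z up. On its top, along its x: a black screw cap (34 mm wide, 14 mm high) at x = -30 mm, a low carrying bar across the middle (16 mm high), and the vent plug at x = +30 mm in a blue collar (36 mm wide, 16 mm high)
- vent_small_top (a point): centre of the top of the small canister's vent plug, a white upright plug 26 mm wide; it moves down with the plug. Standing open the plug's top is up to 30 mm above the canister's flat top (14 mm above its collar), pressed right home 18 mm (2 mm above the collar, so it is always the highest point of the canister)
- vent_small (a joint): how far the small canister's vent plug is pressed down, in m: 0 fully up, 0.012 right home at a hard stop; it starts 0 to 0.003. It slides straight down against about 3 N of friction, has no spring and stays where it is left; from 0.009 on it is shut. Over 30 N on canister or plug is too rough
- can_middle: the middle one of three loose blue canisters of one pattern, 110 x 80 mm (its x, y) and 145 mm high to its flat top, 0.4 to 0.95 kg; origin at the centre of its underside, z up. On its top, along its x: a black screw cap (34 mm wide, 14 mm high) at x = -30 mm, a low carrying bar across the middle (16 mm high), and the vent plug at x = +30 mm in a blue collar (36 mm wide, 16 mm high)
- vent_middle_top (a point): centre of the top of the middle canister's vent plug, a white upright plug 26 mm wide; it moves down with the plug. Standing open the plug's top is up to 30 mm above the canister's flat top (14 mm above its collar), pressed right home 18 mm (2 mm above the collar, so it is always the highest point of the canister)
- vent_middle (a joint): how far the middle canister's vent plug is pressed down, in m: 0 fully up, 0.012 right home at a hard stop; it starts 0 to 0.003. It slides straight down against about 3 N of friction, has no spring and stays where it is left; from 0.009 on it is shut. Over 30 N on canister or plug is too rough
- can_tall: the tall one of three loose blue canisters of one pattern, 120 x 88 mm (its x, y) and 190 mm high to its flat top, 0.4 to 0.95 kg; origin at the centre of its underside, z up. On its top, along its x: a black screw cap (34 mm wide, 14 mm high) at x = -30 mm, a low carrying bar across the middle (16 mm high), and the vent plug at x = +30 mm in a blue collar (36 mm wide, 16 mm high)
- vent_tall_top (a point): centre of the top of the tall canister's vent plug, a white upright plug 26 mm wide; it moves down with the plug. Standing open the plug's top is up to 30 mm above the canister's flat top (14 mm above its collar), pressed right home 18 mm (2 mm above the collar, so it is always the highest point of the canister)
- vent_tall (a joint): how far the tall canister's vent plug is pressed down, in m: 0 fully up, 0.012 right home at a hard stop; it starts 0 to 0.003. It slides straight down against about 3 N of friction, has no spring and stays where it is left; from 0.009 on it is shut. Over 30 N on canister or plug is too rough
- tray: yellow spill tray with a black perforated grate, 380 x 800 mm (its x, y), fixed to the bench; the grate on which the canisters stand is 30 mm above the bench, the rim 36 mm; origin under its centre. The canisters stand in a rough row along its y, at least 170 mm apart, in any order
- jar_a: loose white screw-top jar, 56 mm wide, 75 mm high, on the far part of the grate, to be left alone; origin at its underside
- jar_b: a second such jar, to be left alone
- tape: loose roll of brown tape lying flat, 84 mm wide, 45 mm high, on the far part of the grate, to be left alone; origin at its underside
- carton: loose small cardboard box, 60 x 100 x 60 mm, on the bench to the left of the tray, to be left alone; origin at its underside

How it is judged:
By the outcome, as a careful person would: the job done as asked, in the order asked, and still so for the second after the job is handed in, with the robot touching nothing.
It also fails if it takes over 51 s, if anything falls off the work surface, if the arm or the gripper's body presses on something with over 40 N, if the wrist force passes 120 N, or if a joint passes its speed limit or range.

## Working session

There is one attempt and no reset: what is moved stays moved. The work goes in short steps, Python scripts to look and compute and a shell command to move; the robot and the scene stay as the last step left them, time stands still between calls to the robot, and variables do not carry over. Pictures are saved under pics/ and viewed, about 8 in all and at most 12, crops included, and the job is handed in when it is done.

```bash
mkdir -p pics
cat > h.py <<'E'
from workcell import *
import numpy as np, cv2
def snap(c,f):
    im=grab_frame(c); cv2.imwrite('pics/'+f,im[:,:,::-1]); return im
def cam(c):
    k=calibration(c); R=cv2.Rodrigues(np.array(k['rvec'],float))[0]; return np.array(k['mtx'],float),R,np.array(k['tvec'],float).ravel()
def ray(c,p,C=None):
    K,R,t=C or cam(c); x=(p[0]-K[0,2])/K[0,0]; y=(p[1]-K[1,2])/K[1,1]
    if c=='wrist':
        r=np.hypot(x,y); s=np.sin(r)/max(r,1e-9); d=np.array([x*s,y*s,np.cos(r)])
    else: d=np.array([x,y,1.]); d/=np.linalg.norm(d)
    return -R.T@t, R.T@d
def atz(c,p,z,C=None):
    o,d=ray(c,p,C); return o+d*(z-o[2])/d[2]
def tri(rs):
    A=0;b=0
    for o,d in rs:
        P=np.eye(3)-np.outer(d,d); A=A+P; b=b+P@o
    x=np.linalg.solve(A,b); return x,[np.linalg.norm((np.eye(3)-np.outer(d,d))@(x-o)) for o,d in rs]
E
python3 - <<'E'
from h import *
np.set_printoptions(precision=1,suppress=True)
a=snap('scene','s0.png'); b=snap('top','t0.png')
Z=dict(small=30+105+28.5,middle=30+145+28.5,tall=30+190+28.5)
for n in Z:
    rs=[]
    for c in('scene','top'):
        for q in tip_of(f'vent_{n}_top',c)[:3]:
            print(n,c,np.round(q['location']),round(q['confidence'],2),atz(c,q['location'],Z[n])) 
        for q in tip_of(f'can_{n}',c)[:2]: print('  can',n,c,np.round(q['location']),round(q['confidence'],2),atz(c,q['location'],30))
s=state();print(s['ee_pos'],s['ee_rot'],s['force'],s['time_s'])
E
```

```text
small scene [206. 159.] 0.38 [ 542.8 -291.4  163.5]
small scene [289. 254.] 0.32 [663.  298.9 163.5]
  can small scene [214. 186.] 0.79 [ 524.3 -279.6   30. ]
small top [432. 221.] 0.42 [ 547.2 -284.8  163.5]
  can small top [417. 234.] 0.82 [ 517.5 -270.1   30. ]
middle scene [286. 217.] 0.56 [582.6 202.6 203.5]
  can middle scene [292. 254.] 0.69 [560.7 214.5  30. ]
middle top [272. 213.] 0.51 [580.8 207.5 203.5]
  can middle top [270. 223.] 0.79 [570.3 219.   30. ]
tall scene [250. 179.] 0.48 [575.5  21.9 248.5]
  can tall scene [255. 222.] 0.58 [548.4   2.4  30. ]
tall top [336. 212.] 0.54 [573.8  17.6 248.5]
  can tall top [336. 229.] 0.66 [545.5   0.5  30. ]
[ 181.8 -545.5  236. ] [180.    0.   18.4] [0.3 0.4 1. ] 0.7
```

```bash
python3 -c "
import cv2,numpy as np
" ; ls pics
```

```text
s0.png
t0.png
```

View pics/t0.png

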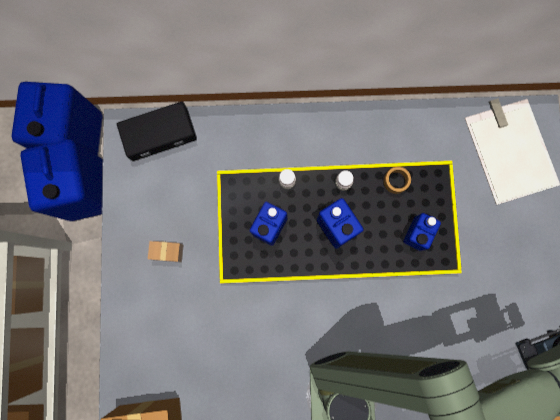

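View pics/s0.png

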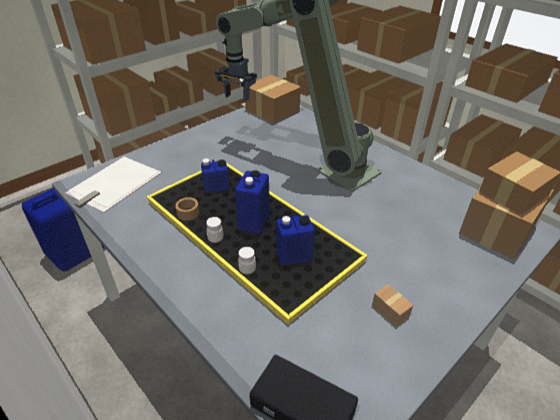

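The top picture shows the small canister on the right (vent ~432,221), the tall one in the middle (336,212) and the middle one on the left (272,213). The scene picture agrees, and the network points from both cameras match to ~6 mm. I'll move above the small vent with the fingers shut.

```bash
python3 -m jog '0.08 -0.02 -0.04 0 0 0;0.16 -0.05 -0.04 0 0 0;0.24 -0.07 -0.04 0 0 0;0.32 -0.1 -0.04 0 0 0;0.4 -0.12 -0.04 0 0 0;0.48 -0.145 -0.04 0 0 0;0.56 -0.17 -0.04 0 0 0;0.64 -0.195 -0.04 0 0 0;0.71 -0.217 -0.04 0 0 0;0.77 -0.235 -0.04 0 0 0;0.82 -0.25 -0.04 0 0 0;0.854 -0.261 -0.04 0 0 0;0.854 -0.261 -0.04 0 0 0;0.854 -0.261 -0.04 0 0 0;0.854 -0.261 -0.04 0 0 0' -1 20
python3 - <<'E'
from h import *
np.set_printoptions(precision=1,suppress=True)
C=cam('wrist');s=state();snap('wrist','w1.png'); print(s['ee_pos'],s['ee_rot'],s['force'],s['gripper_width'])
for q in tip_of('vent_small_top','wrist')[:3]: print(q['location'],q['confidence'],atz('wrist',q['location'],163.5,C))
K,R,t=C;print(-R.T@t)
E
```

```text
time_s: 1.95
ee_pos: [545.0, -287.0, 255.9]
ee_rot: [180.0, 0.0, 18.4]
force: [-0.2, -0.1, 0.6]
gripper_width: 0.6
[ 545.  -287.   255.9] [180.    0.   18.4] [-0.2 -0.1  0.6] 0.5599820176559762
[ 607.3 -266.1  405.1]
```

View pics/w1.png

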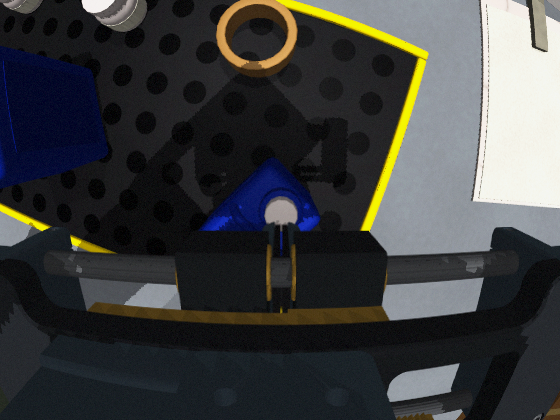

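The wrist picture shows the white plug at about (281,214), its near side hidden behind the shut fingertips, so the alignment looks close. I'll work it out.

Run:
```python
from h import *
np.set_printoptions(precision=1,suppress=True)
C=cam('wrist');im=cv2.imread('pics/w1.png').astype(int)
m=(im.min(2)>110);m[:, :230]=0;m[:,330:]=0;m[:150]=0;m[260:]=0
n,l,st,ce=cv2.connectedComponentsWithStats(m.astype(np.uint8))
i=1+st[1:,4].argmax();print(st[i],ce[i])
x,y,w,h,_=st[i]
for z in(165,162):
  print([atz('wrist',p,z,C) for p in((x,y+w/2),(x+w,y+w/2),(x+w/2,y),(x+w/2,y+w/2))])
# tip
K,R,t=C
p=R@np.array([545,-287,233.9])+t;r=np.arctan2(np.hypot(p[0],p[1]),p[2]);u=p[:2]/np.hypot(p[0],p[1])*r;print('tip px',K[0,0]*u[0]+K[0,2],K[1,1]*u[1]+K[1,2])
```

```text
[265 200  32  25 631] [280.6 212.2]
[array([ 543.8, -274.6,  165. ]), array([ 551.5, -297.8,  165. ]), array([ 559.5, -282.3,  165. ]), array([ 547.7, -286.2,  165. ])]
[array([ 543.1, -274.7,  162. ]), array([ 550.8, -298.2,  162. ]), array([ 558.9, -282.5,  162. ]), array([ 547. , -286.5,  162. ])]
tip px 280.7758280252515 251.58371612182992
```

Plug at (547.4, -286.4), 2.5 mm off in tool x. I'll correct that and descend to 5 mm above the plug, then press slowly.

```bash
python3 -m jog '0.005 0.0 0.03 0 0 0;0.005 0 0.06 0 0 0;0.005 0 0.09 0 0 0;0.005 0 0.115 0 0 0;0.005 0 0.128 0 0 0;0.005 0 0.128 0 0 0;0.005 0 0.128 0 0 0;0.005 0 0.128 0 0 0'
python3 -m jog '0 0 0.004 0 0 0;0 0 0.008 0 0 0;0 0 0.011 0 0 0;0 0 0.014 0 0 0;0 0 0.017 0 0 0;0 0 0.02 0 0 0;0 0 0.022 0 0 0;0 0 0.024 0 0 0;0 0 0.024 0 0 0;0 0 0.024 0 0 0'
```

```text
time_s: 2.72
ee_pos: [547.4, -287.3, 193.2]
ee_rot: [179.9, -0.1, 18.3]
force: [-0.6, 0.3, 0.5]
gripper_width: 0.7
time_s: 3.55
ee_pos: [547.5, -287.3, 181.1]
ee_rot: [179.9, -0.1, 18.3]
force: [0.8, 0.2, 1.0]
gripper_width: 0.7
```

```bash
python3 -m jog '0 0 0.002 0 0 0;0 0 0.004 0 0 0;0 0 0.006 0 0 0;0 0 0.008 0 0 0'
python3 -m jog '0 0 0.001 0 0 0;0 0 0.002 0 0 0'
python3 -m jog '0 0 0.001 0 0 0;0 0 0.002 0 0 0'
```

```text
time_s: 3.88
ee_pos: [547.5, -287.3, 177.1]
ee_rot: [179.9, -0.1, 18.3]
force: [-1.4, 0.9, 3.5]
gripper_width: 0.4
time_s: 4.05
ee_pos: [547.5, -287.3, 175.9]
ee_rot: [179.9, -0.1, 18.3]
force: [-0.9, -0.1, 4.0]
gripper_width: 0.2
time_s: 4.22
ee_pos: [547.5, -287.3, 175.3]
ee_rot: [179.9, -0.1, 18.3]
force: [-0.9, 0.8, 7.3]
gripper_width: 0.3
```

```bash
python3 -m jog '0 0 0.001 0 0 0;0 0 0.001 0 0 0'
python3 -m jog '0 0 0.001 0 0 0;0 0 0.001 0 0 0'
```

```text
time_s: 4.38
ee_pos: [547.5, -287.3, 175.3]
ee_rot: [179.9, -0.1, 18.3]
force: [-1.5, 0.9, 6.5]
gripper_width: 0.5
time_s: 4.55
ee_pos: [547.5, -287.3, 175.3]
ee_rot: [179.9, -0.1, 18.3]
force: [-1.0, 1.2, 5.9]
gripper_width: 0.1
```

```bash
python3 -m jog '0 0 0.002 0 0 0;0 0 0.003 0 0 0;0 0 0.003 0 0 0'
```

```text
time_s: 4.8
ee_pos: [547.5, -287.3, 175.2]
ee_rot: [179.8, -0.1, 18.3]
force: [-2.3, 1.2, 8.6]
gripper_width: 0.6
```

The tip has stopped at z≈153.2 (the expected home is 153) and the force rises with further command, so the small vent is home. I'll lift straight up, then cross high over the tall canister to the middle one.

```bash
python3 -m jog '0 0 -0.02 0 0 0;0 0 -0.06 0 0 0;0 0 -0.12 0 0 0;0 0 -0.19 0 0 0;0 0 -0.25 0 0 0;0.02 -0.05 -0.28 0 0 0;0.05 -0.12 -0.28 0 0 0;0.082 -0.2 -0.28 0 0 0;0.115 -0.28 -0.28 0 0 0;0.147 -0.36 -0.28 0 0 0;0.18 -0.44 -0.28 0 0 0;0.213 -0.52 -0.28 0 0 0;0.245 -0.6 -0.28 0 0 0;0.278 -0.68 -0.28 0 0 0;0.31 -0.76 -0.28 0 0 0;0.34 -0.83 -0.28 0 0 0;0.36 -0.88 -0.28 0 0 0;0.374 -0.913 -0.28 0 0 0;0.374 -0.913 -0.28 0 0 0;0.374 -0.913 -0.28 0 0 0'
python3 - <<'E'
from h import *
np.set_printoptions(precision=1,suppress=True)
C=cam('wrist');s=state();im=snap('wrist','w2.png').astype(int); print(s['ee_pos'],s['ee_rot'],s['force'])
m=(im.min(2)>110);m[:, :230]=0;m[:,330:]=0;m[:150]=0;m[260:]=0
n,l,st,ce=cv2.connectedComponentsWithStats(m.astype(np.uint8));i=1+st[1:,4].argmax();print(st[i],ce[i])
x,y,w,h,_=st[i]
print([atz('wrist',p,203.5,C) for p in((x,y+w/2),(x+w,y+w/2),(x+w/2,y),(x+w/2,y+w/2))])
E
```

```text
time_s: 6.47
ee_pos: [580.9, 205.9, 313.8]
ee_rot: [179.8, -0.1, 18.4]
force: [0.1, -0.1, -0.7]
gripper_width: 0.6
[580.9 205.9 313.8] [179.8  -0.1  18.4] [ 0.1 -0.1 -0.7]
[268 190  31  33 796] [282.8 205.9]
[array([584.4, 218.1, 203.5]), array([592.4, 194. , 203.5]), array([600.6, 210.1, 203.5]), array([588.4, 206.1, 203.5])]
```

View pics/w2.png

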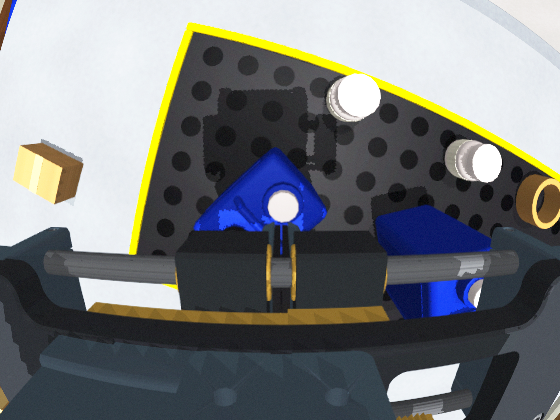

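The wrist picture shows the middle plug whole at (283,206), ~6 mm further along x than the outside cameras said. I'll resolve that with blob centres in the first pictures.

Run:
```python
from h import *
np.set_printoptions(precision=1,suppress=True)
for f,c,pts in(('t0.png','top',dict(small=(432,221,163.5),middle=(272,213,203.5),tall=(336,212,248.5))),('s0.png','scene',dict(small=(206,161,163.5),middle=(286,219,203.5),tall=(250,181,248.5)))):
    im=cv2.imread('pics/'+f).astype(int)
    for n,(x,y,z) in pts.items():
        w=np.clip(im[y-8:y+9,x-8:x+9,2]-60,0,None)  # red separates white from blue
        m=cv2.connectedComponents((w>30).astype(np.uint8))[1]; lab=m[8,8]; yy,xx=np.nonzero(m==lab)
        p=(x-8+xx.mean(),y-8+yy.mean()); print(c,n,p,len(xx),atz(c,p,z),atz(c,p,z-5))
w=cv2.imread('pics/w2.png'); print(w[183:230,282,2])
```

```text
top small (np.float64(431.3333333333333), np.float64(220.75757575757575)) 66 [ 547.3 -283.4  163.5] [ 547.9 -284.7  158.5]
top middle (np.float64(271.8840579710145), np.float64(211.65217391304347)) 69 [586.1 206.8 203.5] [586.8 207.  198.5]
top tall (np.float64(336.09859154929575), np.float64(211.01408450704224)) 71 [575.8  16.4 248.5] [576.5  15.9 243.5]
scene small (np.float64(204.84736842105264), np.float64(158.52631578947367)) 190 [ 544.1 -295.2  163.5] [ 540.  -301.9  158.5]
scene middle (np.float64(285.7586206896552), np.float64(219.29310344827587)) 58 [592.1 210.1 203.5] [588.1 206.  198.5]
scene tall (np.float64(248.58), np.float64(179.96)) 50 [582.3  20.7 248.5] [578.   15.3 243.5]
[  6  22  34  32  29  27  46 146 174 215 242 248 247 247 247 247 247 246
 246 245 246 246 245 245 244 245 245 245 244 244 244 244 244 244 244 243
 243 242 227 127  18  33  31  28  29  30  31]
```

The middle plug is at about (587, 206). I'll correct by ~6 mm and descend.

```bash
python3 -m jog '0.012 0.004 0.03 0 0 0;0.012 0.004 0.07 0 0 0;0.012 0.004 0.11 0 0 0;0.012 0.004 0.14 0 0 0;0.012 0.004 0.155 0 0 0;0.012 0.004 0.162 0 0 0;0.012 0.004 0.162 0 0 0;0.012 0.004 0.162 0 0 0'
python3 -m jog '0 0 0.004 0 0 0;0 0 0.008 0 0 0;0 0 0.011 0 0 0;0 0 0.014 0 0 0;0 0 0.017 0 0 0;0 0 0.02 0 0 0;0 0 0.022 0 0 0;0 0 0.024 0 0 0'
```

```text
time_s: 7.18
ee_pos: [588.0, 204.1, 234.0]
ee_rot: [179.8, -0.2, 18.3]
force: [0.2, 0.0, 0.1]
gripper_width: 0.5
time_s: 7.85
ee_pos: [588.0, 204.1, 222.4]
ee_rot: [179.8, -0.2, 18.3]
force: [-0.9, 0.2, 3.0]
gripper_width: 0.3
```

```bash
python3 -m jog '0 0 0.002 0 0 0;0 0 0.004 0 0 0;0 0 0.006 0 0 0;0 0 0.008 0 0 0;0 0 0.01 0 0 0'
python3 -m jog '0 0 0.002 0 0 0;0 0 0.004 0 0 0'
python3 -m jog '0 0 0.001 0 0 0;0 0 0.003 0 0 0;0 0 0.003 0 0 0'
```

```text
time_s: 8.27
ee_pos: [588.0, 204.1, 217.3]
ee_rot: [179.8, -0.2, 18.3]
force: [-0.7, -0.6, 3.0]
gripper_width: 0.2
time_s: 8.43
ee_pos: [588.0, 204.1, 215.3]
ee_rot: [179.8, -0.2, 18.3]
force: [-1.6, -0.4, 7.6]
gripper_width: 0.5
time_s: 8.68
ee_pos: [588.1, 204.1, 215.2]
ee_rot: [179.8, -0.3, 18.3]
force: [-3.5, -1.4, 8.5]
gripper_width: 0.8
```

Middle vent home (tip z 193.2, force rising at the stop). Next is the tall one.

```bash
python3 -m jog '0 0 -0.02 0 0 0;0 0 -0.06 0 0 0;0 0 -0.12 0 0 0;0 0 -0.19 0 0 0;0 0 -0.24 0 0 0;-0.01 0.03 -0.27 0 0 0;-0.04 0.1 -0.27 0 0 0;-0.07 0.18 -0.27 0 0 0;-0.1 0.25 -0.27 0 0 0;-0.125 0.31 -0.27 0 0 0;-0.14 0.349 -0.27 0 0 0;-0.14 0.349 -0.27 0 0 0;-0.14 0.349 -0.27 0 0 0;-0.14 0.349 -0.27 0 0 0'
python3 - <<'E'
from h import *
np.set_printoptions(precision=1,suppress=True)
C=cam('wrist');s=state();im=snap('wrist','w3.png').astype(int); print(s['ee_pos'],s['ee_rot'],s['force'])
m=(im.min(2)>200);m[:, :230]=0;m[:,330:]=0;m[:150]=0;m[260:]=0
n,l,st,ce=cv2.connectedComponentsWithStats(m.astype(np.uint8));i=1+st[1:,4].argmax();print(st[i],ce[i])
x,y,w,h,_=st[i]
print([atz('wrist',p,248.5,C) for p in((x,y+w/2),(x+w,y+w/2),(x+w/2,y),(x+w/2,y+w/2))])
E
```

```text
time_s: 9.85
ee_pos: [575.9, 17.3, 350.5]
ee_rot: [179.8, -0.3, 18.3]
force: [-0.3, 0.6, 0.0]
gripper_width: 0.6
[575.9  17.3 350.5] [179.8  -0.3  18.3] [-0.3  0.6  0. ]
[269 202  31  23 535] [284.2 213.5]
[array([572.6,  26.3, 248.5]), array([580.3,   2.7, 248.5]), array([588.4,  18.5, 248.5]), array([576.4,  14.5, 248.5])]
```

View pics/w3.png

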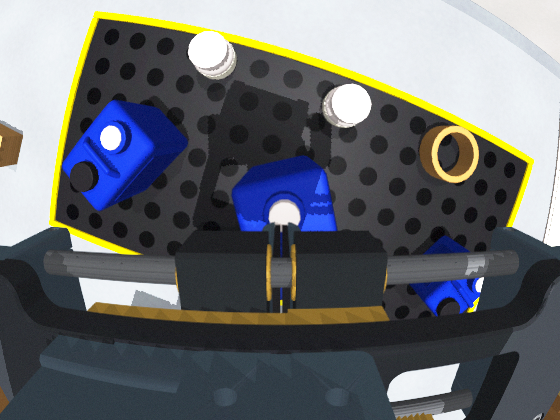

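The tall plug is at (284,217), partly behind the fingertips, at (576.4, 14.5). The middle canister stands upright with its plug low at (112,138). I'll correct by 2.8 mm and press.

```bash
python3 -m jog '0 0.006 0.03 0 0 0;0 0.006 0.07 0 0 0;0 0.006 0.11 0 0 0;0 0.006 0.13 0 0 0;0 0.006 0.143 0 0 0;0 0.006 0.146 0 0 0;0 0.006 0.146 0 0 0;0 0.006 0.146 0 0 0'
python3 -m jog '0 0 0.004 0 0 0;0 0 0.008 0 0 0;0 0 0.011 0 0 0;0 0 0.014 0 0 0;0 0 0.017 0 0 0;0 0 0.02 0 0 0;0 0 0.022 0 0 0;0 0 0.024 0 0 0'
```

```text
time_s: 10.57
ee_pos: [577.8, 15.1, 278.6]
ee_rot: [179.8, -0.4, 18.4]
force: [-0.1, 0.1, -0.9]
gripper_width: 0.5
time_s: 11.23
ee_pos: [577.9, 15.0, 266.8]
ee_rot: [179.8, -0.4, 18.4]
force: [-0.7, -0.2, 4.0]
gripper_width: 0.8
```

```bash
python3 -m jog '0 0 0.002 0 0 0;0 0 0.004 0 0 0;0 0 0.006 0 0 0;0 0 0.008 0 0 0'
python3 -m jog '0 0 0.001 0 0 0;0 0 0.003 0 0 0;0 0 0.003 0 0 0'
python3 -m jog '0 0 0.001 0 0 0;0 0 0.003 0 0 0;0 0 0.003 0 0 0'
```

```text
time_s: 11.57
ee_pos: [577.9, 15.0, 262.8]
ee_rot: [179.8, -0.4, 18.4]
force: [-0.7, -0.9, 2.5]
gripper_width: 0.4
time_s: 11.82
ee_pos: [577.9, 15.0, 261.1]
ee_rot: [179.8, -0.4, 18.4]
force: [-0.2, 1.6, 1.9]
gripper_width: 0.5
time_s: 12.07
ee_pos: [577.9, 15.0, 260.3]
ee_rot: [179.8, -0.4, 18.4]
force: [-2.1, -0.1, 5.5]
gripper_width: 0.4
```

```bash
python3 -m jog '0 0 0.002 0 0 0;0 0 0.003 0 0 0;0 0 0.003 0 0 0'
python3 -m jog '0 0 -0.02 0 0 0;0 0 -0.06 0 0 0;0 0 -0.12 0 0 0;-0.05 0 -0.18 0 0 0;-0.13 0 -0.22 0 0 0;-0.21 0 -0.24 0 0 0;-0.29 0 -0.24 0 0 0;-0.35 0 -0.24 0 0 0;-0.38 0 -0.24 0 0 0;-0.38 0 -0.24 0 0 0;-0.38 0 -0.24 0 0 0'
python3 - <<'E'
from h import *
np.set_printoptions(precision=1,suppress=True)
C={c:cam(c) for c in('scene','top','wrist')}
a=snap('scene','s1.png');b=snap('top','t1.png');w=snap('wrist','w4.png')
s0=cv2.imread('pics/s0.png');s1=cv2.imread('pics/s1.png')
f=lambda i:cv2.resize(i[145:275,170:320],None,fx=2.6,fy=2.6,interpolation=cv2.INTER_CUBIC)
cv2.imwrite('pics/cmp.png',np.hstack([f(s0),f(s1)]))
print(state()['ee_pos'],state()['force'])
for n,z in dict(small=153,middle=193,tall=238).items():
    for c in('scene','top'): 
        for q in tip_of(f'can_{n}',c)[:1]: print(n,c,np.round(q['location']))
E
```

```text
time_s: 12.32
ee_pos: [577.9, 15.0, 260.3]
ee_rot: [179.7, -0.5, 18.4]
force: [-2.6, 0.3, 8.7]
gripper_width: 0.8
time_s: 13.23
ee_pos: [397.0, -44.8, 379.0]
ee_rot: [179.7, -0.6, 18.3]
force: [-0.2, 0.6, 0.2]
gripper_width: 0.6
[397.9 -44.5 378.2] [-0.3 -0.3 -0.5]
small scene [215. 186.]
small top [417. 234.]
middle scene [291. 256.]
middle top [272. 224.]
tall scene [253. 224.]
tall top [336. 227.]
```

View pics/cmp.png

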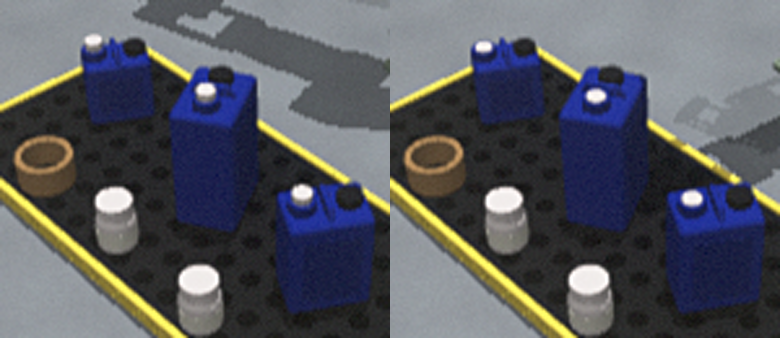

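View pics/w4.png

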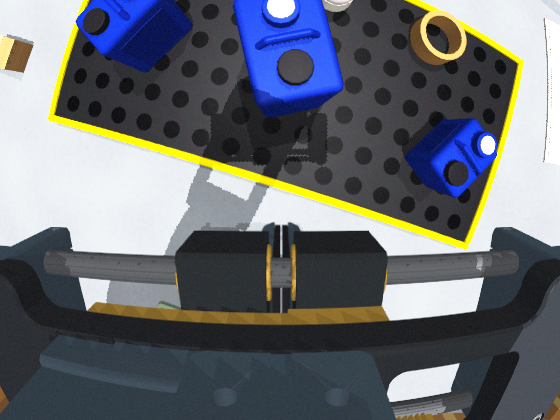

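The before/after pair (left/right) shows all three plugs now low in their collars, with canisters, jars and tape where they were. The wrist view shows the gripper clear of everything. I'll hand in.

```bash
python3 -c "
from workcell import *
print(job_done(), state()['time_s'])"
```

```text
the job is handed in; nothing more can be done
the job is handed in; nothing more can be done
```

All three vent plugs are pressed home, in the order small, middle, tall, using the shut fingertips straight down. The job is handed in, at about 13.5 s on the robot's clock.

- **Plugs home:** each plug met a firm stop at fingertip heights of about 153.2, 193.2 and 238.3 mm. The nominal heights for fully home are 153, 193 and 238 mm.
- **Force:** readings at the end of each move were about 3–4 N while the plugs slid and at most 8.7 N vertically at the stop. I did not read the force within a move.
- **Nothing moved:** in the before/after scene pictures the plugs sit low in their collars, and the canisters, jars and tape stand where they were. The networks' canister points moved by no more than 2 pixels. I did not compare the carton's position before and after, but the arm never went near it.
- **Robot clear:** the gripper finished clear of everything.

One disagreement came up: the networks' outside-camera position for the middle vent was about 6 mm off in x compared with the wrist camera. I corrected for that before pressing.

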